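Pick the next game with a guarded two-switch station

TASK

Pick the next game from the menu with the guarded switch station, as a two-switch player does. With the closed fingertips reach down through the guard window over the wide rectangular paddle, press it fully down and let it come back up (this steps the menu on); then reach through the window over the round paddle, press it fully down and hold it there for a good second so that the choice is accepted, let it up and come away. Only press: never touch the guard plate or its posts, and leave the narrow bar-shaped lever and all the loose things as they are.

Things in the scene. Friction and masses are not known exactly. Their poses are not given: they have to be found in the camera images.
- guard: Guard, not to be touched: a flat grey plate 128 x 348 mm on eight 12 mm posts. Fixed to a dark carpeted board, 8 mm thick. Origin on the table under the plate's centre; z up, x across the plate away from the robot's side, y along its row of three windows. Plate underside 62 mm, top 67 mm above the table; screw heads 3 mm higher. One lever switch stands under each window; which is where changes.
- window_left (a point): Centre of the window at the guard's +y end, level with the plate's top. All three windows are 64 mm along guard x and 80 mm along guard y, 104 mm apart, with 24 mm wide bars between.
- window_middle (a point): Centre of the middle window, level with the plate's top.
- window_right (a point): Centre of the window at the guard's -y end, level with the plate's top.
- wide_pad (a point): Press point on top of the wide paddle, a white rectangular plate 66 x 54 x 5 mm hinged at its far (guard +x) end, 44 mm from the point; free end 22 mm towards the robot. In plan within 6 mm of its window's centre. Above the table: about 43 mm raised (free end about 47 mm), 34 mm pressed fully down, when the paddle is level.
- round_pad (a point): Press point on top of the round paddle, at the centre of its white disc of 44 mm diameter, 5 mm thick, on a 14 mm wide arm. Hinged, placed and moving like the wide paddle: hinge 44 mm from the point towards guard +x; about 43 mm above the table raised, 34 mm fully down.
- narrow_pad (a point): The same point on the narrow lever: a white bar 14 mm wide and 66 mm long, hinged and moving alike. To be left alone.
- wide_lever (a joint): Wide paddle: 0 rad = raised (sprung up), 0.20 rad = fully down against its stop. Needs about 1.5 N at the press point to start and 4.5 to 5 N to hold down; springs back up when let go.
- round_lever (a joint): Round paddle: 0 rad = raised, 0.20 rad = fully down; same spring.
- narrow_lever (a joint): Narrow lever: 0 rad = raised, 0.20 rad = fully down; same spring. To be left alone.
- finger_switch_a: Loose small dark oval finger switch, 52 x 22 x 14 mm, lying on the board on the robot's side of the guard plate. Origin under its centre, z up. Bystander.
- finger_switch_b: A second one like it, on the same strip of the board. Bystander.
- ball_handle: Loose green ball-topped joystick handle, 51 mm diameter, 89 mm tall, standing on the table left of the board. Origin under its centre, z up. Bystander.
- tape_roll: Loose black roll of hook tape, 72 mm diameter, 22 mm high, lying on the table right of the board. Origin under its centre, z up. Bystander.
- screwdriver: Loose screwdriver, 170 mm long, lying on the table to the left. Origin under its middle. Bystander.
- mug: Loose blue mug, 80 mm diameter, 92 mm tall, to the right. Origin under its centre, z up. Bystander.
- jar: Loose small white jar, 50 mm diameter, 60 mm tall, left of the board. Origin under its centre, z up. Bystander.

How it is judged:
On the way, in this order (a step that is already met when the one before it is completed fails the run):
1. the wide paddle is pressed fully down, the round one is up (value of joint wide_lever above 0.17 rad and value of joint round_lever below 0.03 rad and contact force between wide_lever and the fingers above 1 N), for 0.1 s.
2. the wide paddle is up again and the round paddle is held fully down for 0.8 s (value of joint round_lever above 0.17 rad and value of joint wide_lever below 0.03 rad and contact force between round_lever and the fingers above 1 N), for 0.8 s.
At the end, for the whole second after the job is handed in: All three levers are back up (within 0.03 rad), after the wide paddle was pressed to 0.17 rad or more, let up, and the round paddle then held at 0.17 rad or more for 0.8 s; the guard was never touched (value of joint each of wide_lever, round_lever, narrow_lever below 0.03 rad).
It fails at once if the guard plate or its posts are touched (contact force between guard and the fingers above 0.2 N or contact force between guard and the arm above 0.2 N).
It fails at once if the narrow lever is pressed (value of joint narrow_lever above 0.05 rad).
It fails at once if a loose thing is lifted, carried or shifted by more than 15 mm (distance of any of finger_switch_a, finger_switch_b, ball_handle, tape_roll, screwdriver, mug, jar from where it was at the start of the episode above 0.015 m).
It also fails if it takes over 48 s, if anything falls off the work surface, if the arm or the gripper's body presses on something with over 40 N, if the wrist force passes 120 N, or if a joint passes its speed limit or range.

ROBOT

A 6-joint arm with a two-finger parallel gripper is mounted at the origin on the work surface. World frame = base frame: x ahead of the robot, y to its left, z up, the work surface at z = 0. Lengths are in m, angles in rad, forces in N, time in s.
With the tool pointing down it reaches from about 0.275 to 1 m from the base axis. Payload 8.4 kg.
Tool frame: the origin (TCP) lies midway between the tips of the shut fingers; the grasp point (between the pads) lies 19 mm behind it (robot.grip_depth is the distance from the TCP to the grasp point, in m); z points along the fingers, x is the direction in which the jaws open and shut, and the axes are right-handed (so a half turn about z gives the same grasp; the last joint's range is limited). The gripper opens to 85 mm and grips with 20 to 120 N. Pads are 22 mm wide; open, the fingers measure 114 mm over their backs; the gripper's body (76 mm by 85 mm) begins 54 mm behind the grasp point. The pads swing forward as they close: fully open they stand 13 mm farther back than shut.
Start: joints at [1.247, 0.353, 1.633, -0, 1.155, -0.002], TCP at [0.198, 0.593, 0.231] pointing down, gripper open.
Joint ranges: [-2.63, 2.63], [-0.92, 2.1], [0.06, 2.66], [-1.3, 4.44], [0, 2.69], [-3.02, 3.02]. Speed limits (rad/s): [2.22, 2.22, 2.79, 3.14, 3.14, 3.14].

INTERFACE

Orientations are given as a rotation vector (axis times angle).
In Python, from rig import robot, camera, nets gives the robot as it stands.
- The arm moves only by the tool send_rows, never from a script. Its argument "moves" is one flat list of numbers, 7 for each row, row after row: the shift along the tool's x, y, z in mm, then the turn, a rotation vector about the tool's x, y, z in degrees, then the opening in per cent of the stroke, from 0 (shut) to 100 (fully open). In form: [tx, ty, tz, wx, wy, wz, fingers, tx, ty, tz, wx, wy, wz, fingers, ...]. A call has exactly 5 rows; each row shifts and turns the commanded pose from where the row before left it, along the tool's axes as they then stand; what a row does not reach is not made up. A row lasts 1/8 s, in which the tool goes at most 62.5 mm and 10.7 degrees, less where a joint would pass 70% of its speed; a pose out of reach is approached as far as the arm can. A call with a gripper value outside its range is refused whole. The fingers move at their own pace and stop on an object; the grip force is fixed at half the most. Time passes only in rows, so rows that do not move let the fingers close, or fill a call up. It gives the time, the measured TCP pose, the force and the opening at its end, in the units of the state.
- robot.get_obs(): the state, without advancing time (a new reading comes with each control period).
- camera(name): name is "side" or "top"; returns a dict with "pixels" (400x640x3 uint8, red, green, blue), "range_z" (400x640 float32, m along the optical axis (not along the pixel's ray), 0 where there is no reading), "fx", "fy", "cx", "cy" (pixels), "cam_to_world" (4x4, takes a point from camera to world coordinates). Camera axes: x right, y down, z forward; pixel columns grow to the right and rows downward; lengths in m; the calibration is good to about 2 mm. A picture is of the moment at which its call begins.
- robot.close_job(): hands the job in, once; it reports no verdict.
Trained networks look in the newest picture that a camera, given by its name, has taken for a name from the list of things; names that differ only in an ending like _2 or _b are one class to them, and where a whole thing is asked for, a point or a joint stands for the part that bears it (a point fixed in the world has none). Each returns a list of dicts, best first, with "p" (0 to 1); they miss things now and then, are a little off and sometimes report something else, mostly with a low value. They report only what shows in the picture. A call takes as long as a camera call.
- nets.search_frame(target, camera): "box" ([left, top, right, bottom] in pixels, round what is visible of it).
The state is a dict: "t": time; "q": joint angles; "qvel": joint speeds; "tau": joint torques, N m; "eef_pos": TCP position; "tool_rot": TCP orientation; "contact_force": force on the tool from outside, world axes, zero at the start; "ft_torque": the same for the moment, N m; "finger_gap": finger opening in m.
Only numpy, scipy, OpenCV 4.12 (cv2) and the standard library are available. Lean on these libraries where they do the work, as an engineer would, in place of code of your own. Each camera call takes 0.05 s, during which the arm holds its last target.

## Working session

There is one attempt and no reset: what is moved stays moved. The work goes in short steps, Python scripts to look and compute and a tool call to move; the robot and the scene stay as the last step left them, time stands still between calls to the robot, and variables do not carry over. Pictures are saved under pics/ and viewed, and the job is handed in when it is done.

Besides the shell and the picture viewer there is one more tool, called after "Call:" as name(argument=value, ...) on one line, values as JSON. send_rows: Moves the arm, as the interface text tells. Its arguments: {"type":"object","properties":{"moves":{"type":"array"}},"required":["moves"]}

```bash
mkdir -p pics; ls; python3 - <<'E'
from rig import robot,camera,nets
import cv2,numpy as np,pickle
o=robot.get_obs();print({k:np.round(v,4) for k,v in o.items()})
for n in ("top","side"):
    c=camera(n);pickle.dump(c,open(f"{n}0.pkl","wb"))
    cv2.imwrite(f"pics/{n}0.png",c["pixels"][:,:,::-1])
    print(n,c["fx"],c["cx"],c["cy"],np.round(c["cam_to_world"],3))
    for t in ("guard","wide_pad","round_pad","narrow_pad"):
        print(t,[(np.round(d["box"]),round(d["p"],2)) for d in nets.search_frame(t,n)[:3]])
E
```

```text
pics
{'t': np.float64(0.0), 'q': array([ 1.2466,  0.3536,  1.6342,  0.    ,  1.1552, -0.0024]), 'qvel': array([ 0.0025, -0.    ,  0.0018,  0.0004,  0.001 ,  0.0003]), 'tau': array([ 1.90000e-03, -6.05253e+01, -3.42063e+01,  3.00000e-04,
        9.50000e-03,  0.00000e+00]), 'eef_pos': array([0.1975, 0.5924, 0.2305]), 'tool_rot': array([ 2.5480e+00,  1.8364e+00, -1.8000e-03]), 'contact_force': array([ 0.4668, -0.3306, -0.2953]), 'ft_torque': array([-0.005 , -0.0054,  0.0097]), 'finger_gap': np.float64(0.0851)}
top 384.4116209394546 319.66809177626357 201.538967611242 [[-0.01  -0.995  0.099  0.387]
 [-1.     0.008 -0.016 -0.045]
 [ 0.015 -0.099 -0.995  1.324]
 [ 0.     0.     0.     1.   ]]
guard [(array([263., 156., 372., 219.]), 0.8), (array([405., 189., 420., 208.]), 0.34)]
wide_pad [(array([339., 185., 359., 205.]), 0.61)]
round_pad [(array([282., 172., 294., 187.]), 0.58)]
narrow_pad [(array([315., 180., 323., 199.]), 0.48)]
side 516.3865899679155 328.18120702365866 201.76844068617018 [[ 0.951 -0.225  0.211  0.206]
 [-0.308 -0.707  0.637 -0.998]
 [ 0.006 -0.671 -0.741  1.153]
 [ 0.     0.     0.     1.   ]]
guard [(array([317., 157., 370., 257.]), 0.92)]
wide_pad [(array([334., 220., 357., 234.]), 0.74)]
round_pad [(array([335., 173., 351., 183.]), 0.58)]
narrow_pad []
```

```bash
python3 - <<'E'
import cv2
a=cv2.imread("pics/top0.png")[130:250,220:440];cv2.imwrite("pics/top0c.png",cv2.resize(a,None,fx=3.6,fy=3.6,interpolation=cv2.INTER_CUBIC))
a=cv2.imread("pics/side0.png")[130:280,250:450];cv2.imwrite("pics/side0c.png",cv2.resize(a,None,fx=4,fy=4,interpolation=cv2.INTER_CUBIC))
E
```

```text
(no output)
```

View pics/top0.png

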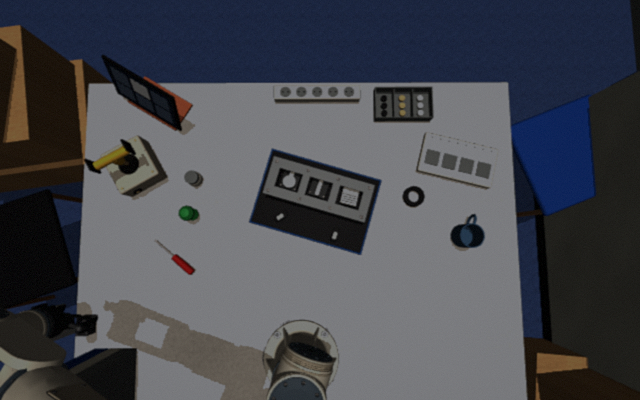

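View pics/top0c.png

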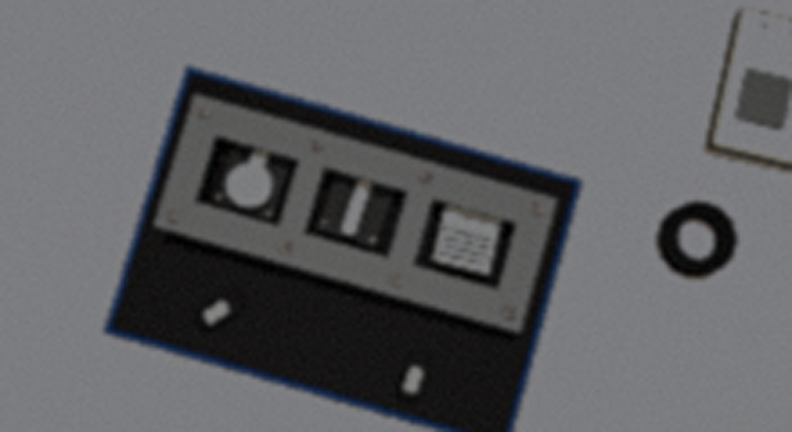

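View pics/side0c.png

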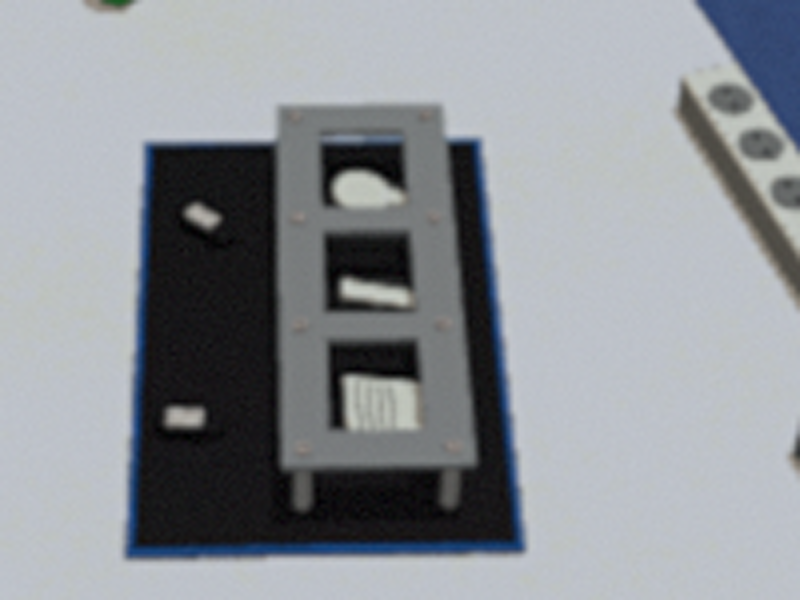

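The round paddle is in the left window (top crop about 250,182), the narrow bar in the middle, and the wide paddle in the right window (about 468,240). Next I'll fit the plate and find the windows in world coordinates.

```bash
cat > h.py <<'E'
import numpy as np,cv2,pickle
def ray(c,u,v,z):
    T=c["cam_to_world"];d=T[:3,:3]@np.array([(u-c["cx"])/c["fx"],(v-c["cy"])/c["fy"],1]);o=T[:3,3]
    return o+d*(z-o[2])/d[2]
def cloud(c):
    v,u=np.mgrid[:400,:640];z=c["range_z"]
    p=np.stack([(u-c["cx"])/c["fx"]*z,(v-c["cy"])/c["fy"]*z,z],-1)
    return p@c["cam_to_world"][:3,:3].T+c["cam_to_world"][:3,3]
E
python3 - <<'E'
from h import *
from scipy.optimize import minimize
for n,boxes,ref in (("top",(255,150,380,225),None),("side",(310,145,380,265),None)):
    c=pickle.load(open(f"{n}0.pkl","rb"));P=cloud(c)
    l,t,r,b=boxes
    m=np.zeros((400,640),bool);m[t:b,l:r]=True
    pr=P[t:b,l:r];print(n,"z hist",np.histogram(pr[...,2],bins=np.arange(-.02,.1,.01))[0])
    gray=c["pixels"].astype(float)
    m&=(P[...,2]>.056)&(P[...,2]<.08)&(c["range_z"]>0)
    v,u=np.nonzero(m)
    # grow plate region via rays at z=.067
    Q=np.array([ray(c,a,b2,.067)[:2] for a,b2 in zip(u,v)])
    (cx,cy),(w,h),ang=cv2.minAreaRect(Q.astype(np.float32))
    print(n,len(Q),cx,cy,w,h,ang,"z med",np.median(P[m][:,2]))
    # fit template: maximize mean inside
    vv,uu=np.mgrid[t:b,l:r];U=uu.ravel();V=vv.ravel()
    A=np.array([ray(c,a,b2,.067)[:2] for a,b2 in zip(U,V)]);M=m[V,U].astype(float)
    s=.0015
    sg=lambda x:1/(1+np.exp(-x/s))
    def f(p):
        d=A-p[:2];x=d@[np.cos(p[2]),np.sin(p[2])];y=d@[-np.sin(p[2]),np.cos(p[2])]
        box=lambda x,y,a,b:sg(a-abs(x))*sg(b-abs(y))
        T=box(x,y,.064,.174)
        for o in(-.104,0,.104):T=T-box(x,y-o,.032,.040)
        return ((T-M)**2).sum()
    best=min((minimize(f,[A[M>0][:,0].mean(),A[M>0][:,1].mean(),a],method="Nelder-Mead",options=dict(xatol=1e-5,fatol=1e-3)) for a in(-.4,-.25,-.1)),key=lambda r:r.fun)
    p=best.x;print("fit",p,np.degrees(p[2]),best.fun,M.sum())
    for nm,o in(("L",.104),("M",0),("R",-.104)):print(nm,np.round(p[:2]+o*np.array([-np.sin(p[2]),np.cos(p[2])]),4))
    # white pads
    g=c["pixels"].min(2).astype(float); 
    k={"top":dict(round=(282,172,294,187),wide=(339,185,359,205),nar=(315,180,323,199)),"side":dict(round=(335,173,351,183),wide=(334,220,357,234))}[n]
    for kk,(a,b1,c1,d1) in k.items():
        print(kk,"boxctr",np.round(ray(c,(a+c1)/2,(b1+d1)/2,.043),4))
E
```

```text
top z hist [   2 1412 3787  486  488  210  269   23 2486  172    0]
top 2679 0.5549551248550415 -0.06056596338748932 0.3476455509662628 0.1282164454460144 73.212158203125 z med 0.06601050056426905
fit [ 0.55485853 -0.06064159 -0.29280731] -16.77662288887204 111.13855860981971 2679.0
L [0.5849 0.0389]
M [ 0.5549 -0.0606]
R [ 0.5248 -0.1602]
round boxctr [0.5896 0.0407 0.043 ]
wide boxctr [ 0.5356 -0.1638  0.043 ]
nar boxctr [ 0.5549 -0.0633  0.043 ]
side z hist [   0  232 2756 1909  152  138  330   41 1719 1090    0]
side 2810 0.5567868947982788 -0.06179267168045044 0.3511655628681183 0.1282363086938858 73.2997817993164 z med 0.06932268419510323
fit [ 0.55685843 -0.06129054 -0.29203215] -16.732209497576964 155.74942048836277 2810.0
L [0.5868 0.0383]
M [ 0.5569 -0.0613]
R [ 0.5269 -0.1609]
round boxctr [0.5937 0.0345 0.043 ]
wide boxctr [ 0.5378 -0.1487  0.043 ]
```

```bash
cat >> h.py <<'E'
from scipy.spatial.transform import Rotation as R
A=np.radians(-16.75);GX=np.array([np.cos(A),np.sin(A),0]);GY=np.array([-np.sin(A),np.cos(A),0])
WR=np.array([.5258,-.1606]);WL=np.array([.5858,.0386])
def rel(p):
    d=np.r_[np.asarray(p)[:2]-[.5557,-.061],0];return d@GX,d@GY
def goal(pos,rot,target):
    r=R.from_rotvec(rot);return r.inv().apply(np.asarray(target)-pos)*1000
def rots(rot):
    r=R.from_rotvec(rot);out=[]
    for s in(1,-1):
        T=R.from_matrix(np.c_[s*GY,np.cross([0,0,-1],s*GY),[0,0,-1]])
        out.append(np.degrees((r.inv()*T).as_rotvec()))
    return out
E
python3 - <<'E'
from h import *
from rig import robot
o=robot.get_obs();r=R.from_rotvec(o["tool_rot"]);print(r.as_matrix().round(3));print(rots(o["tool_rot"]))
print("now",goal(o["eef_pos"],o["tool_rot"],[*WR,.13]))
T=(r*R.from_rotvec(np.radians(rots(o["tool_rot"])[1]))).as_rotvec();
for rr in rots(o["tool_rot"]):
  T=(r*R.from_rotvec(np.radians(rr))).as_rotvec();print("after turn",goal(o["eef_pos"],T,[*WR,.13]))
c=pickle.load(open("top0.pkl","rb"))
# white pad masks in guard frame
P=cloud(c)
g=c["pixels"].min(2)
for n,(l,t,r_,b) in dict(round=(278,168,298,192),wide=(335,181,363,209)).items():
    s=g[t:b,l:r_];z=P[t:b,l:r_,2]
    m=(z<.052)&(z>.02)&(s>90)
    v,u=np.nonzero(m);q=np.array([rel(ray(c,a+l,d+t,P[d+t,a+l,2])) for a,d in zip(u,v)])
    print(n,len(q),"x",np.percentile(q[:,0],[1,50,99]),"y",np.percentile(q[:,1],[1,50,99]),"z",np.percentile(z[m],[5,50,95]),s.max())
E
```

```text
[[ 0.316  0.949 -0.   ]
 [ 0.949 -0.316 -0.   ]
 [-0.     0.    -1.   ]]
[array([ 1.22941024e-03,  5.42547593e-03, -1.68491010e+00]), array([ 8.44315201e-03, -1.91321419e-03,  1.78315090e+02])]
now [-611.04642754  549.58520707  101.31045613]
after turn [-626.95130391  531.38302706  101.24023927]
after turn [ 626.95130391 -531.38302706  101.24023927]
round 124 x [-0.01903839  0.00054265  0.02788276] y [0.08470645 0.10376971 0.12217125] z [0.03548275 0.04127399 0.0479375 ] 129
wide 212 x [-0.01825633  0.0048904   0.02847548] y [-0.13202333 -0.10632143 -0.0809153 ] z [0.03544762 0.04123056 0.04715527] 126
```

Call:
send_rows(moves=[0,0,0,0,0,-1.7,0,-40,34,0,0,0,0,0,-42,36,0,0,0,0,0,-42,36,0,0,0,0,0,-42,36,0,0,0,0,0])

```text
t: 1.12
eef_pos: [0.2863, 0.3916, 0.2314]
tool_rot: [-2.519, -1.877, -0.001]
contact_force: [0.7, 0.5, -0.1]
finger_gap: 0.0
```

Call:
send_rows(moves=[-42,36,0,0,0,0,0,-42,36,0,0,0,0,0,-42,36,0,0,0,0,0,-42,36,0,0,0,0,0,-42,36,0,0,0,0,0])

```text
t: 1.75
eef_pos: [0.3984, 0.1385, 0.2317]
tool_rot: [2.519, 1.876, 0.002]
contact_force: [0.5, 0.1, -0.1]
finger_gap: -0.0003
```

Call:
send_rows(moves=[-42,36,0,0,0,0,0,-42,36,0,0,0,0,0,-42,36,0,0,0,0,0,-42,36,0,0,0,0,0,0,0,20,0,0,0,0])

```text
t: 2.38
eef_pos: [0.4898, -0.0656, 0.2124]
tool_rot: [2.521, 1.869, 0.004]
contact_force: [-0.4, -0.9, -0.4]
finger_gap: -0.0001
```

```bash
python3 - <<'E'
from h import *
from rig import robot
o=robot.get_obs();print(o["t"],o["eef_pos"],o["contact_force"],o["finger_gap"],rots(o["tool_rot"])[0],o["q"])
T=np.r_[.5557,-.061,0]+.002*GX-.106*GY;T[2]=.1
print(T,goal(o["eef_pos"],o["tool_rot"],T))
E
```

```text
2.375 [ 0.4898363  -0.06563056  0.21238417] [-0.38362051 -0.87421169 -0.38081906] -7.138243289102064e-05 [ 0.25216547 -0.00186965 -0.13522268] [-1.35769474e-01  1.67694311e-01  1.92980721e+00 -7.64475203e-04
  1.03973967e+00 -1.41147734e+00]
[ 0.52706634 -0.16307896  0.1       ] [-82.4378459   63.43418643 112.66132382]
```

Call:
send_rows(moves=[-28,22,20,0,0,0,0,-28,22,20,0,0,0,0,-26,19,20,0,0,0,0,0,0,20,0,0,0,0,0,0,10,0,0,0,0])

```text
t: 3.0
eef_pos: [0.5234, -0.1591, 0.1202]
tool_rot: [-2.52, -1.874, 0.001]
contact_force: [-0.4, 0.5, -0.5]
finger_gap: 0.0
```

```bash
python3 - <<'E'
from h import *
from rig import robot,camera
for n in ("top","side"):
    c=camera(n);pickle.dump(c,open(f"{n}1.pkl","wb"))
    a=c["pixels"][130:280,250:450,::-1];cv2.imwrite(f"pics/{n}1.png",cv2.resize(a,None,fx=4,fy=4,interpolation=cv2.INTER_CUBIC))
o=robot.get_obs();print(o["t"],o["eef_pos"],o["contact_force"],o["finger_gap"],rots(o["tool_rot"])[0])
T=np.r_[.5557,-.061,0]+.002*GX-.106*GY;T[2]=.1
print(T,goal(o["eef_pos"],o["tool_rot"],T))
E
```

```text
3.1 [ 0.52326146 -0.15852815  0.12044562] [ 0.03374932  0.40585948 -0.8748903 ] -0.0001997932138633152 [-0.10573135 -0.00309918  0.05091856]
[ 0.52706634 -0.16307896  0.1       ] [-3.26669709  4.98979228 20.4362721 ]
```

View pics/side1.png

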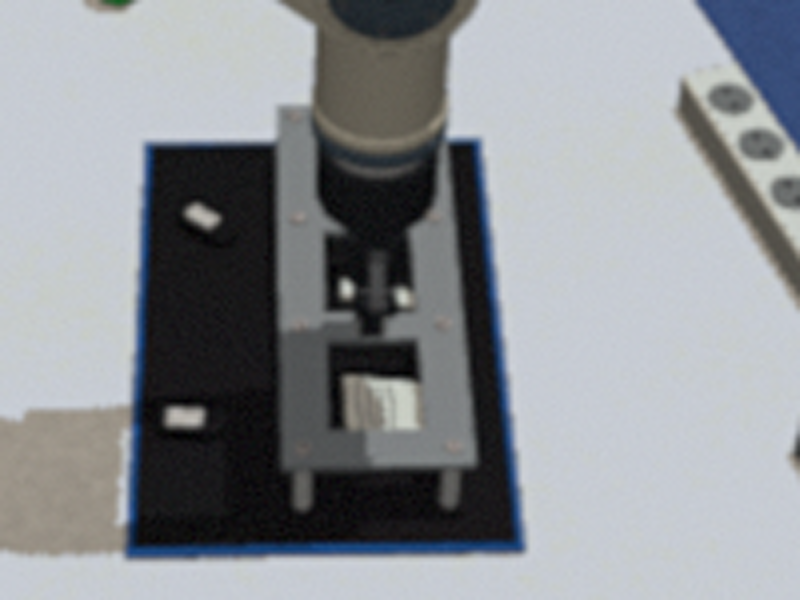

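View pics/top1.png

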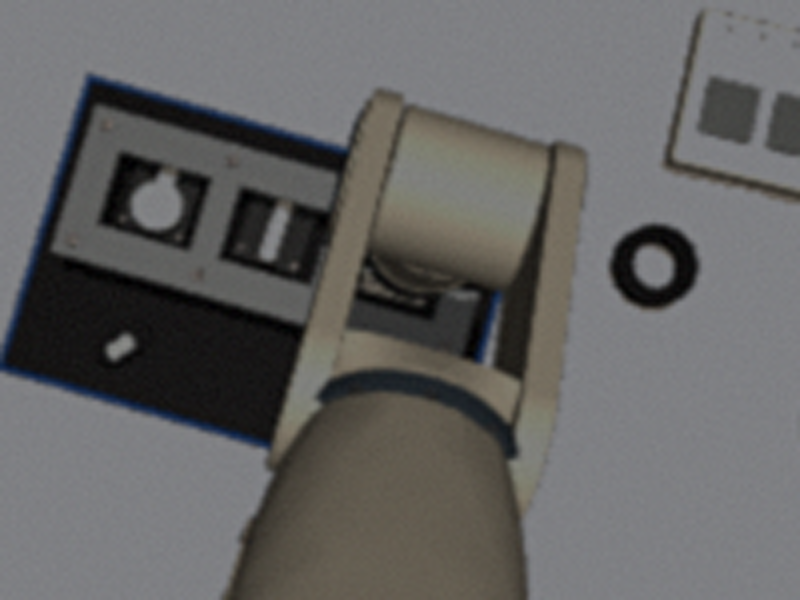

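```bash
python3 - <<'E'
from h import *
c=pickle.load(open("side1.pkl","rb"))
Ti=np.linalg.inv(c["cam_to_world"])
p=Ti@[.5233,-.1585,.1204,1];print((c["fx"]*p[0]/p[2]+c["cx"]-250)*4,(c["fy"]*p[1]/p[2]+c["cy"]-130)*4)
P=cloud(c);m=np.zeros((400,640),bool);m[185:214,335:352]=1
m&=(P[...,2]>.1)&(P[...,2]<.16);q=P[m];print(len(q),q.min(0),q.max(0),np.median(q,0))
E
```

```text
369.77481748419314 329.84600155491853
40 [ 0.51157679 -0.17483563  0.12148748] [ 0.53110825 -0.15840441  0.15179698] [ 0.51864422 -0.16910488  0.13725892]
```

Call:
send_rows(moves=[-3,5,10,0,0,0,0,0,0,10,0,0,0,0,0,0,8,0,0,0,0,0,0,0,0,0,0,0,0,0,0,0,0,0,0])

```text
t: 3.72
eef_pos: [0.528, -0.1632, 0.0934]
tool_rot: [2.521, 1.875, 0.0]
contact_force: [-0.3, -0.3, -0.0]
finger_gap: -0.0001
```

The projected TCP (370,330) matches the fingertip in the picture (372,330). I'll go down through the right window.

Call:
send_rows(moves=[0,0,12,0,0,0,0,0,0,12,0,0,0,0,0,0,12,0,0,0,0,0,0,7,0,0,0,0,0,0,0,0,0,0,0])

```text
t: 4.35
eef_pos: [0.5274, -0.1631, 0.0495]
tool_rot: [-2.52, -1.874, 0.001]
contact_force: [-0.5, -0.0, -0.5]
finger_gap: -0.0001
```

Call:
send_rows(moves=[0,0,4,0,0,0,0,0,0,4,0,0,0,0,0,0,3,0,0,0,0,0,0,2,0,0,0,0,0,0,0,0,0,0,0])

```text
t: 4.97
eef_pos: [0.5276, -0.1632, 0.0372]
tool_rot: [-2.521, -1.874, 0.001]
contact_force: [-1.6, -0.0, 3.1]
finger_gap: 0.0002
```

Call:
send_rows(moves=[0,0,2,0,0,0,0,0,0,1,0,0,0,0,0,0,1,0,0,0,0,0,0,0,0,0,0,0,0,0,0,0,0,0,0])

```text
t: 5.6
eef_pos: [0.5278, -0.1632, 0.0338]
tool_rot: [-2.521, -1.874, 0.0]
contact_force: [-5.0, 1.9, 12.3]
finger_gap: 0.0
```

Call:
send_rows(moves=[0,0,0.5,0,0,0,0,0,0,0,0,0,0,0,0,0,0,0,0,0,0,0,0,0,0,0,0,0,0,0,0,0,0,0,0])

```text
t: 6.22
eef_pos: [0.5278, -0.1632, 0.0336]
tool_rot: [-2.521, -1.874, 0.0]
contact_force: [-7.3, 1.0, 15.1]
finger_gap: -0.0001
```

```bash
python3 - <<'E'
from h import *
from rig import robot,camera
c=camera("side");pickle.dump(c,open("side2.pkl","wb"))
a=c["pixels"][130:280,250:450,::-1];cv2.imwrite("pics/side2.png",cv2.resize(a,None,fx=4,fy=4,interpolation=cv2.INTER_CUBIC))
print(robot.get_obs()["contact_force"])
E
```

```text
[-6.84313444  2.19671955 15.13244724]
```

View pics/side2.png

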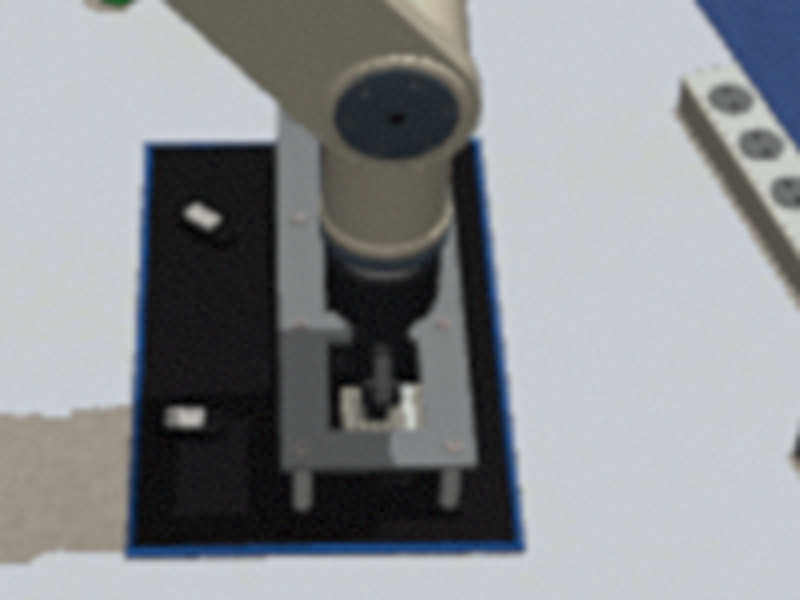

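The fingertips are on the wide paddle (crop about 380,400) with clear space to the guard. At 33.6 mm and 15 N the paddle is on its stop. I'll come up now.

Call:
send_rows(moves=[0,0,-4,0,0,0,0,0,0,-6,0,0,0,0,0,0,-12,0,0,0,0,0,0,-20,0,0,0,0,0,0,-24,0,0,0,0])

```text
t: 6.9
eef_pos: [0.5277, -0.1632, 0.0996]
tool_rot: [-2.521, -1.874, 0.0]
contact_force: [-0.5, -0.1, 0.1]
finger_gap: 0.0001
```

```bash
python3 - <<'E'
from h import *
from rig import robot
o=robot.get_obs();print(o["t"],o["eef_pos"],o["contact_force"],rots(o["tool_rot"])[0])
T=np.r_[.5557,-.061,0]+.002*GX+.1035*GY;T[2]=.1
print(T,goal(o["eef_pos"],o["tool_rot"],T))
E
```

```text
6.9 [ 0.52772135 -0.16317172  0.09958362] [-0.51798886 -0.12515493  0.05041453] [-0.02628751 -0.0024297   0.0066709 ]
[0.58744346 0.03753224 0.1       ] [209.40015091  -0.62976735  -0.40720816]
```

Call:
send_rows(moves=[0,0,-10,0,0,0,0,50,0,0,0,0,0,0,55,0,0,0,0,0,0,55,0,0,0,0,0,0,49,0,0,0,0,0,0])

```text
t: 7.52
eef_pos: [0.5883, 0.0388, 0.1087]
tool_rot: [-2.521, -1.875, 0.0]
contact_force: [0.1, -0.8, 0.4]
finger_gap: 0.0002
```

Call:
send_rows(moves=[0,0,0,0,0,0,0,0,0,0,0,0,0,0,0,0,5,0,0,0,0,0,0,5,0,0,0,0,0,0,0,0,0,0,0])

```text
t: 8.15
eef_pos: [0.5876, 0.0362, 0.0982]
tool_rot: [-2.522, -1.873, 0.001]
contact_force: [0.4, 0.4, -0.1]
finger_gap: -0.0002
```

```bash
python3 - <<'E'
from h import *
from rig import robot,camera,nets
for n in ("top","side"):
    c=camera(n);pickle.dump(c,open(f"{n}3.pkl","wb"))
    a=c["pixels"][130:280,250:450,::-1];cv2.imwrite(f"pics/{n}3.png",cv2.resize(a,None,fx=4,fy=4,interpolation=cv2.INTER_CUBIC))
o=robot.get_obs();print(o["t"],o["eef_pos"],o["contact_force"],rots(o["tool_rot"])[0])
T=np.r_[.5557,-.061,0]+.002*GX+.1035*GY;T[2]=.1
print(T,goal(o["eef_pos"],o["tool_rot"],T))
c=pickle.load(open("top3.pkl","rb"));P=cloud(c);g=c["pixels"].min(2)
for n,(l,t,r_,b) in dict(wide=(335,181,363,209)).items():
    s=g[t:b,l:r_];z=P[t:b,l:r_,2];m=(z<.052)&(z>.02)&(s>90);print(m.sum(),np.percentile(z[m],[5,50,95]) if m.any() else 0)
E
```

```text
8.25 [0.58797763 0.03653237 0.09865876] [0.68176345 0.23158436 0.3785964 ] [-0.01639525  0.00443693 -0.02484964]
[0.58744346 0.03753224 0.1       ] [ 0.80304775 -0.80040005 -1.34107094]
213 [0.03525393 0.04122945 0.04761508]
```

View pics/side3.png

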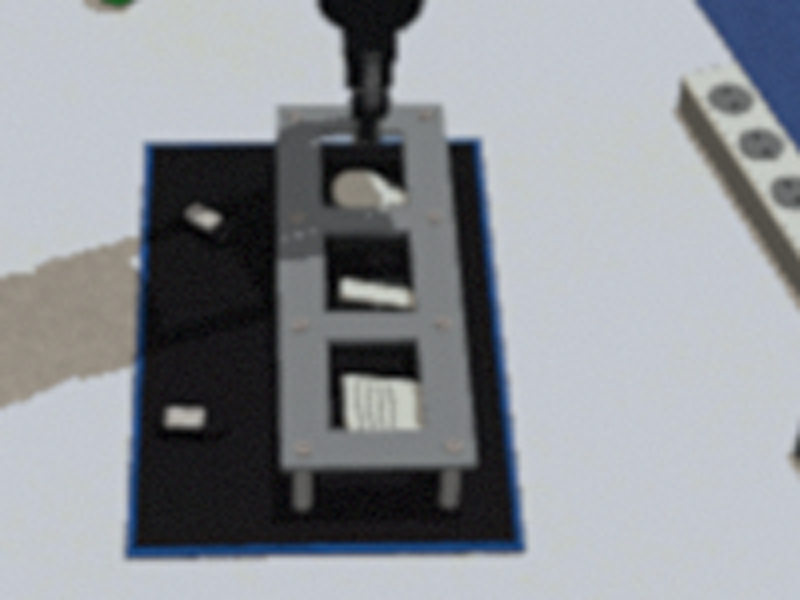

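The wide paddle is back up, with the same height profile as at the start. The fingertip is centred over the round window (crop about 370,140). Going down.

Call:
send_rows(moves=[0,0,13,0,0,0,0,0,0,14,0,0,0,0,0,0,14,0,0,0,0,0,0,8,0,0,0,0,0,0,0,0,0,0,0])

```text
t: 8.88
eef_pos: [0.5875, 0.0369, 0.0488]
tool_rot: [-2.52, -1.874, 0.002]
contact_force: [0.2, -0.1, 0.7]
finger_gap: 0.0003
```

Call:
send_rows(moves=[0,0,4,0,0,0,0,0,0,4,0,0,0,0,0,0,4,0,0,0,0,0,0,2,0,0,0,0,0,0,1,0,0,0,0])

```text
t: 9.5
eef_pos: [0.5878, 0.0371, 0.0347]
tool_rot: [-2.521, -1.874, 0.001]
contact_force: [-2.3, 1.2, 4.1]
finger_gap: 0.0003
```

Call:
send_rows(moves=[0,0,0.5,0,0,0,0,0,0,0,0,0,0,0,0,0,0,0,0,0,0,0,0,0,0,0,0,0,0,0,0,0,0,0,0])

```text
t: 10.12
eef_pos: [0.588, 0.0369, 0.0343]
tool_rot: [-2.521, -1.874, 0.0]
contact_force: [-3.4, 2.5, 3.1]
finger_gap: 0.0
```

Not on the stop yet, at only about 3–4 N. I'll push further, then hold.

Call:
send_rows(moves=[0,0,0.8,0,0,0,0,0,0,0.7,0,0,0,0,0,0,0,0,0,0,0,0,0,0,0,0,0,0,0,0,0,0,0,0,0])

```text
t: 10.75
eef_pos: [0.5881, 0.0369, 0.0337]
tool_rot: [2.521, 1.874, 0.0]
contact_force: [-6.5, 2.0, 14.6]
finger_gap: 0.0001
```

Now firmly on the stop at 14.6 N. Holding.

Call:
send_rows(moves=[0,0,0.3,0,0,0,0,0,0,0,0,0,0,0,0,0,0,0,0,0,0,0,0,0,0,0,0,0,0,0,0,0,0,0,0])

```text
t: 11.38
eef_pos: [0.5881, 0.037, 0.0336]
tool_rot: [2.521, 1.874, 0.0]
contact_force: [-7.7, 0.9, 17.8]
finger_gap: 0.0002
```

Call:
send_rows(moves=[0,0,0,0,0,0,0,0,0,0,0,0,0,0,0,0,0,0,0,0,0,0,0,0,0,0,0,0,0,0,0,0,0,0,0])

```text
t: 12.0
eef_pos: [0.5882, 0.0369, 0.0336]
tool_rot: [2.521, 1.874, 0.0]
contact_force: [-7.1, 0.8, 17.5]
finger_gap: -0.0004
```

Call:
send_rows(moves=[0,0,0,0,0,0,0,0,0,0,0,0,0,0,0,0,0,0,0,0,0,0,0,0,0,0,0,0,0,0,0,0,0,0,0])

```text
t: 12.62
eef_pos: [0.5881, 0.037, 0.0336]
tool_rot: [2.521, 1.874, 0.0]
contact_force: [-7.7, 1.5, 17.8]
finger_gap: -0.0002
```

Call:
send_rows(moves=[0,0,-4,0,0,0,0,0,0,-6,0,0,0,0,0,0,-14,0,0,0,0,0,0,-24,0,0,0,0,0,0,-28,0,0,0,0])

```text
t: 13.25
eef_pos: [0.5879, 0.0368, 0.1094]
tool_rot: [-2.521, -1.874, 0.001]
contact_force: [-0.3, 0.7, -0.7]
finger_gap: 0.0003
```

Call:
send_rows(moves=[0,0,-30,0,0,0,0,0,0,-30,0,0,0,0,50,0,0,0,0,0,0,50,0,0,0,0,0,0,0,0,0,0,0,0,0])

```text
t: 13.88
eef_pos: [0.6178, 0.1355, 0.1692]
tool_rot: [2.518, 1.878, 0.003]
contact_force: [-0.0, 0.9, 0.2]
finger_gap: -0.0002
```

```bash
python3 - <<'E'
from h import *
from rig import robot,camera
for n in ("top","side"):
    c=camera(n);pickle.dump(c,open(f"{n}4.pkl","wb"))
    cv2.imwrite(f"pics/{n}4f.png",c["pixels"][:,:,::-1])
    a=c["pixels"][130:280,250:450,::-1];cv2.imwrite(f"pics/{n}4.png",cv2.resize(a,None,fx=4,fy=4,interpolation=cv2.INTER_CUBIC))
o=robot.get_obs();print(o["t"],o["eef_pos"],o["contact_force"])
for n,bx in dict(top=dict(round=(278,168,298,192),nar=(311,178,326,202),wide=(335,181,363,209)),side=dict(round=(333,170,353,185),nar=(333,197,355,208),wide=(333,220,357,236))).items():
  for f in(0,4):
    c=pickle.load(open(f"{n}{f}.pkl","rb"));P=cloud(c);g=c["pixels"].min(2)
    for k,(l,t,r_,b) in bx.items():
      s=g[t:b,l:r_];z=P[t:b,l:r_,2];m=(z<.056)&(z>.02)&(s>90);print(n,f,k,m.sum(),np.percentile(z[m],[5,50,95]).round(4) if m.any() else 0)
E
```

```text
13.975 [0.61665801 0.13278696 0.16865454] [ 1.18419848 -0.09553678 -0.10406321]
top 0 round 124 [0.0355 0.0413 0.0479]
top 0 nar 49 [0.0354 0.0412 0.0472]
top 0 wide 212 [0.0354 0.0412 0.0472]
top 4 round 131 [0.0339 0.041  0.0459]
top 4 nar 53 [0.0362 0.0417 0.0479]
top 4 wide 215 [0.0354 0.0416 0.0474]
side 0 round 118 [0.0295 0.045  0.0508]
side 0 nar 92 [0.0284 0.0427 0.0501]
side 0 wide 224 [0.0363 0.044  0.0502]
side 4 round 120 [0.0302 0.0449 0.0501]
side 4 nar 94 [0.0271 0.042  0.0487]
side 4 wide 225 [0.0374 0.0443 0.0507]
```

View pics/side4.png

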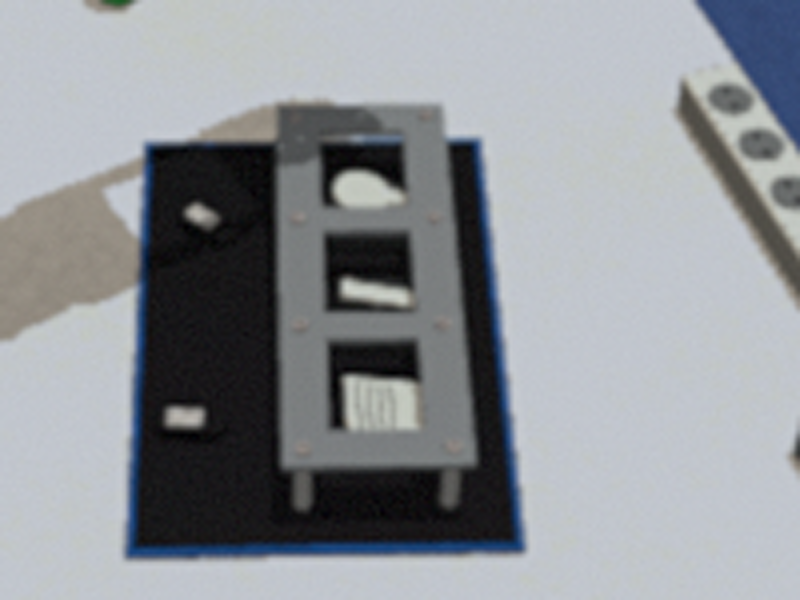

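View pics/top4f.png

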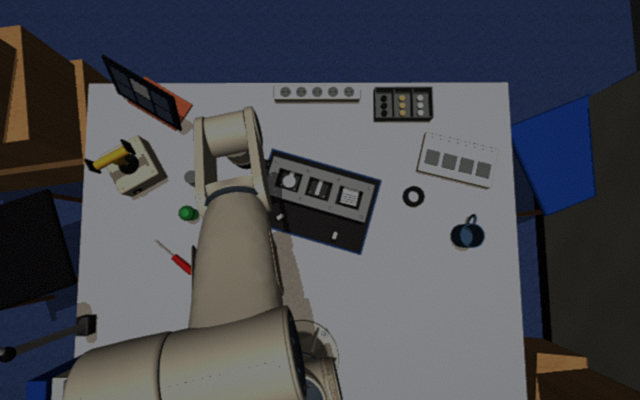

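All three levers are back up, the loose things are where they were, and the arm is clear. Handing in.

```bash
python3 - <<'E'
from rig import robot
print(robot.close_job())
E
```

```text
the job is handed in; nothing more can be done
None
```

Both presses are done and the job is handed in after about 14 s; `close_job` gives no verdict, so I don't know how it was judged.

- **Wide paddle (right window):** I pressed it down to a tip height of 33.6 mm with 15 N, then let it up. A picture before the second press showed it back at its starting height.
- **Round paddle (left window):** I pressed it down to 33.6 mm and held it there for about 1.9 s at 15 to 18 N, then let it up and moved away. It took one extra push: the first stop was at 34.3 mm with only 3 to 4 N, so not yet on its stop. That partial press was on the way down, before the hold.

**Last checks:** In both cameras all three levers measured within about 2 mm of their starting heights. The largest difference was the round paddle from above, whose high and low ends read 1.5 to 2 mm lower while the side view showed no change. The force was back to about zero in free air.

**Guard and loose things:** I saw no sign of touching the guard, going by the clear gap in the one picture taken during the wide press and forces near zero through both windows. The finger switches, ball handle, tape roll, screwdriver and mug look unmoved. I judged these by eye; the arm partly hid the jar and the screwdriver in the last top picture.

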